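# Set the divider of a market-stall display tray and stock both bays

## Task

Get the display tray on the stall ready: loosen the black clamp knob, slide the divider until it lines up with the brass pointer, and turn the knob fully tight again. Then stand every little bottle upright on the tray's floor in the bay at the end where the bottle-shaped plaque lies, and every little jar in the bay at the jar-shaped plaque. Leave the other goods on the table where they are, and leave the divider clamped at the pointer.

Things in the scene. Friction and masses are not known exactly. Their poses are not given: they have to be found in the camera images.
- tray_floor (a point): Centre of the inner floor of the wooden display tray (fixed to the table; floor 8 mm above the table). Tray axes: x away from the robot, y to the left along the tray's length, turned a little from start to start. Inside it is 180 mm in x by 340 mm in y; its walls are 5 mm thick and 38 mm high above the table.
- tray: The wooden display tray, 350 mm long in y; origin under its centre on the table, axes as tray_floor. Beyond its far wall an aluminium rail (x 100 to 130 mm, top 40 mm above the table) runs along y, beyond that a wooden ledge (x 130 to 190 mm, top at 16 mm).
- divider (a joint): Where the sliding divider stands along the rail: its y in the tray frame, m (0 = middle of the tray, + = left), range -0.135 to 0.135. Loose, it slides with about 2 N plus light damping (6 N per m/s); with the clamp knob tight it holds against some 30 N.
- divider_plate (a point): Point of the divider in the tray's middle (tray x = 0), at its top edge, 50 mm above the table. The divider is an upright plywood plate, 5 mm thick (y), 176 mm long (x), from 10 to 50 mm above the table, which splits the tray into a left bay (+y) and a right bay (-y). It hangs from a saddle riding on the rail. Axes as the tray's.
- divider_index (a point): Index line of the divider. The saddle (40 mm in x, 50 mm in y) rides on the rail at tray x = 115 mm; this is the middle of the saddle's far edge, top face, 50 mm above the table, 20 mm beyond the knob's axis, in line with the plate. This is what is lined up with the brass pointer.
- knob (a joint): Angle of the black clamp knob on top of the saddle, rad: 0 = fully tight against its stop (clockwise from above), growing counterclockwise to 1.4 = fully loose (stop). It bites below about 0.55; above that the divider is free. Needs about 0.15 to 0.3 N m and stays where it is left.
- knob_grip (a point): On the knob's vertical axis at the height to grip, 72 mm above the table. The knob has a bar grip 44 mm long, 14 mm thick, from 56 to 83 mm above the table, over a disc 38 mm across. This point's x axis is along the bar and turns with it; fully tight the bar lies along the tray's x, and the fingers then close along the tray's y.
- pointer: Brass pointer on the ledge just beyond the rail (an upright tab 6 mm wide in y, 22 mm high, on a 20 by 24 mm foot), fixed. It shows where the divider belongs: the divider's index line must have the same tray y. Origin under the tab's middle; axes as the tray's.
- plaque_bottle: Flat dark wooden plaque, the outline of a bottle (34 mm wide, 85 mm long), lying fixed on the ledge near one end of the tray: the little bottles belong in the bay at this end. Origin at its middle.
- plaque_jar: Flat dark wooden plaque, the outline of a squat jar (48 mm wide, 50 mm long), lying fixed on the ledge near the other end: the little jars belong in the bay at that end. Origin at its middle.
- bottle1: A little amber glass bottle with a paper label: body 38 mm across and 54 mm high, then a narrow neck and cap 19 mm across up to 85 mm; 0.09 to 0.17 kg. Stands on the table at the start. Origin: centre of its base, z axis up through the neck. Absent in some starts.
- bottle2: A little amber glass bottle with a paper label: body 38 mm across and 54 mm high, then a narrow neck and cap 19 mm across up to 85 mm; 0.09 to 0.17 kg. Stands on the table at the start. Origin: centre of its base, z axis up through the neck. Absent in some starts.
- bottle3: A little amber glass bottle with a paper label: body 38 mm across and 54 mm high, then a narrow neck and cap 19 mm across up to 85 mm; 0.09 to 0.17 kg. Stands on the table at the start. Origin: centre of its base, z axis up through the neck. Absent in some starts.
- jar1: A squat little amber glass jar with a paper label and steel lid: 48 mm across, 50 mm high; 0.1 to 0.18 kg. Stands on the table at the start. Origin: centre of its base, z axis up through the lid. Absent in some starts.
- jar2: A squat little amber glass jar with a paper label and steel lid: 48 mm across, 50 mm high; 0.1 to 0.18 kg. Stands on the table at the start. Origin: centre of its base, z axis up through the lid. Absent in some starts.
- jar3: A squat little amber glass jar with a paper label and steel lid: 48 mm across, 50 mm high; 0.1 to 0.18 kg. Stands on the table at the start. Origin: centre of its base, z axis up through the lid. Absent in some starts.
- bangle: Bystander, to be left alone: a flat dark wooden bangle, 68 mm across, 12 mm high. Origin: centre of its underside.
- coaster: Bystander, to be left alone: a flat cork coaster, 72 mm across, 10 mm high. Origin: centre of its underside.
- gourd_bowl: Bystander, to be left alone: a dark bowl, 110 mm across, 55 mm high. Origin: centre of its underside.
- sauce_bottle: Bystander, to be left alone: a big amber bottle, 68 mm across, 210 mm high. Origin: centre of its underside.
- oil_bottle: Bystander, to be left alone: a big green bottle, 64 mm across, 230 mm high. Origin: centre of its underside.
- rain_tube: Bystander, to be left alone: an upright wooden rain tube, 52 mm across, 200 mm high. Origin: centre of its underside.
- honey_jar: Bystander, to be left alone: a big jar, 84 mm across, 100 mm high. Origin: centre of its underside.
There are look-alikes about, which are no part of the job. Leave any turquoise look-alike of the jar1 alone. Leave any green look-alike of the bottle1 alone.

How it is judged:
By the outcome, as a careful person would: the job done as asked, in the order asked, and still so for the second after the job is handed in, with the robot touching nothing.
Of bottle1, bottle2, bottle3 only 2 to 3 are there at a start; the rules pass over those that are not, and their reading is None.
Of jar1, jar2, jar3 only 2 to 3 are there at a start; the rules pass over those that are not, and their reading is None.
At some moment in a run one of jar1, jar2, jar3 may be knocked a few centimetres aside while the robot is not near it.
Once in a run the grip may slacken for a moment while it holds something.
It also fails if it takes over 208 s, if anything falls off the work surface, if the arm or the gripper's body presses on something with over 40 N, if the wrist force passes 120 N, or if a joint passes its speed limit or range.

## Robot

A 6-joint arm with a two-finger parallel gripper is mounted at the origin on the work surface. World frame = base frame: x ahead of the robot, y to its left, z up, the work surface at z = 0. Lengths are in m, angles in rad, forces in N, time in s.
With the tool pointing down it reaches from about 0.35 to 0.775 m from the base axis. Payload 5.5 kg.
Tool frame: the origin (TCP) lies between the finger pads; the fingertips stand 8 mm ahead of it and the grasp point (between the pads) lies 11 mm behind it; z points along the fingers, y is the line along which they close (so a half turn about z gives the same grasp; the last joint's range is limited). The gripper opens to 85 mm and grips with 20 to 120 N. Pads are 22 mm wide; open, the fingers measure 114 mm over their backs; the gripper's body (76 mm by 85 mm) begins 54 mm behind the grasp point. The pads swing forward as they close: fully open they stand 13 mm farther back than shut.
Start: joints at [1, 0.313, 0.046, 1.304, 0, 1.431], TCP at [0.24, 0.522, 0.239] pointing down, gripper open.
Joint ranges: [-2.76, 2.76], [-0.86, 1.69], [-1.03, 1.26], [-2.2, 2.34], [-1.47, 1.5], [-3.14, 3.14]. Speed limits (rad/s): [2.57, 2.57, 3.14, 3.14, 3.14, 3.14].

## Interface

Orientations are given as a unit quaternion [w, x, y, z].
In Python, from workcell import env gives the robot as it stands.
- The arm moves only by the tool move_arm, never from a script. Its argument "moves" is one flat list of numbers, 5 for each row, row after row: the shift along the world's x, y, z in m, then the turn about the world's z in rad, then the finger opening in m, from 0 to 0.0854. A call has 1 to 12 rows; each row is the pose to reach, as a shift and turn from the pose commanded when the call began; what a row does not reach only later rows make up. A row lasts 1/12 s, in which the tool goes at most 41.7 mm and 7.16 degrees, less where a joint would pass 70% of its speed; a pose out of reach is approached as far as the arm can. A call with a gripper value outside its range is refused whole. The fingers move at their own pace and stop on an object; "newtons" is the grip in N (left out, the last holds). Time passes only in rows, so rows that repeat a pose let the fingers close. It gives the time, the measured TCP pose, the force, the opening and the grip force at its end, in the units of the state.
- env.get_state(): the state, without advancing time (a new reading comes with each control period).
- env.read_camera(name): name is "scene" or "top" or "wrist"; returns a dict with "pixels" (420x560x3 uint8, red, green, blue), "camera_matrix" (3x3 intrinsics, pixels), "distortion" ([k1, k2, p1, p2, k3] as OpenCV has them; the pictures are not rectified), "rvec" (rotation vector, rad) and "tvec" (3), from world to camera coordinates, as OpenCV has them. Camera axes: x right, y down, z forward; pixel columns grow to the right and rows downward; lengths in m; the calibration is good to about 2 mm. A picture is of the moment at which its call begins. There is no depth.
- env.hand_in(): hands the job in; it is judged then, once.
The state is a dict: "clock": time; "joint_pos": joint angles; "qvel": joint speeds; "tau": joint torques, N m; "tcp_pos": TCP position; "orientation": TCP orientation; "wrist_force": force on the tool from outside, world axes, zero at the start; "ft_torque": the same for the moment, N m; "finger_gap": finger opening in m; "grip_force": force on a finger pad.
Only numpy, scipy, OpenCV 4.12 (cv2) and the standard library are available. Lean on these libraries where they do the work, as an engineer would, in place of code of your own. Each camera call takes 0.05 s, during which the arm holds its last target. There are 200 camera calls.

## Working session

There is one attempt and no reset: what is moved stays moved. The work goes in short steps, Python scripts to look and compute and a tool call to move; the robot and the scene stay as the last step left them, time stands still between calls to the robot, and variables do not carry over. Pictures are saved under pics/ and viewed, at most 14 in all, crops included, and the job is handed in when it is done.

Besides the shell and the picture viewer there is one more tool, called after ">>>" by a JSON object that holds its "fn" and its "kwargs", one argument or row to a line. move_arm: Moves the arm, as the interface text tells. Its arguments: {"type":"object","properties":{"moves":{"type":"array"},"newtons":{"type":"number"}},"required":["moves"]}

```bash
mkdir -p pics; ls
python3 - <<'E'
from workcell import env
import cv2
for n in("top","scene"):
    c=env.read_camera(n); cv2.imwrite(f"pics/{n}0.png",c["pixels"][:,:,::-1])
    print(n,c["camera_matrix"].tolist(),c["distortion"],c["rvec"],c["tvec"])
print(env.get_state())
E
```

```text
pics
top [[416.91418772895065, 0.0, 276.46413852714596], [0.0, 416.91418772895065, 201.94083043805688], [0.0, 0.0, 1.0]] [-0.00854488  0.          0.          0.          0.        ] [ 2.12660013 -2.16491987  0.11245709] [0.02680137 0.55195013 1.04586303]
scene [[385.697055033214, 0.0, 278.15281482529696], [0.0, 385.697055033214, 213.13111288878576], [0.0, 0.0, 1.0]] [-0.07045211  0.          0.          0.          0.        ] [ 1.06616748  2.38300617 -1.0254415 ] [ 0.38105347 -0.22096685  1.36327865]
{'clock': 0.1, 'joint_pos': array([ 1.00042550e+00,  3.13931252e-01,  4.50735903e-02,  1.30357276e+00,
       -1.74603570e-05,  1.43121773e+00]), 'qvel': array([-0.00131351, -0.00059993,  0.00286924, -0.00083379, -0.00075291,
        0.00071806]), 'tau': array([ 2.37917528e-03, -4.81724596e+01,  2.99244618e+01,  1.27082635e-02,
       -1.71669194e-04,  2.07454133e-05]), 'tcp_pos': array([0.23987689, 0.52208999, 0.23848686]), 'orientation': array([-2.75791825e-04,  2.13734331e-01,  9.76891482e-01, -7.69141208e-04]), 'wrist_force': array([-0.18315574, -0.20263392, -0.54339269]), 'ft_torque': array([ 0.03332669,  0.06491064, -0.00517627]), 'grip_force': 0.0, 'finger_gap': 0.0854145392181259}
```

View pics/top0.png

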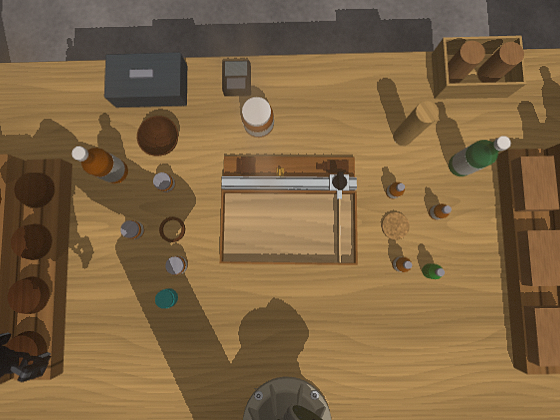

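View pics/scene0.png

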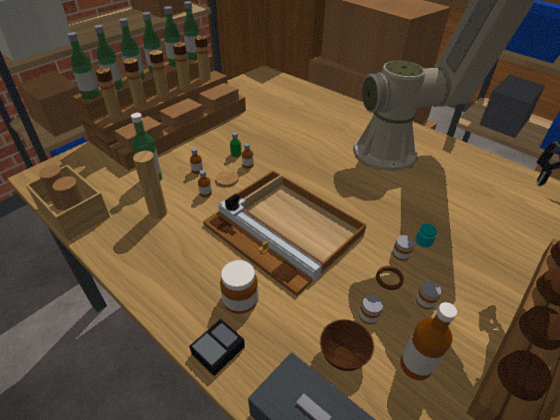

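The top view shows the tray at about (222-356, 155-265), the divider and knob at (339,182), and the pointer at (281,171). Jars are at (163,181), (131,230) and (177,266), bottles at (397,189), (441,211) and (402,264). The turquoise and green look-alikes are at (166,298) and (432,270). Next I'll zoom in on the ledge.

```bash
cat > h.py <<'E'
import numpy as np, cv2
from workcell import env
def ray(c,uv):
    p=cv2.undistortPoints(np.array(uv,float).reshape(-1,1,2),c["camera_matrix"],c["distortion"]).reshape(-1,2)
    R=cv2.Rodrigues(c["rvec"])[0]; o=-R.T@np.ravel(c["tvec"])
    return o,np.c_[p,np.ones(len(p))]@R
def cast(c,uv,z):
    o,d=ray(c,uv); return (o+d*((z-o[2])/d[:,2])[:,None])[:,:2]
def proj(c,P): return cv2.projectPoints(np.array(P,float).reshape(-1,3),c["rvec"],c["tvec"],c["camera_matrix"],c["distortion"])[0].reshape(-1,2)
E
python3 - <<'E'
from h import *
c=env.read_camera("top"); p=c["pixels"][:,:,::-1]
np.savez("top.npz",**c)
cv2.imwrite("pics/z.png",cv2.resize(p[145:275,210:366],None,fx=5,fy=4.5,interpolation=cv2.INTER_CUBIC)[:600])
print(cast(c,[[222,262],[355,264],[354,155],[224,155],[281,171]],0.038))
def near(a): return a
hsv=cv2.cvtColor(c["pixels"],cv2.COLOR_RGB2HSV)
for k,(u,v) in dict(j1=(163,181),j2=(131,230),j3=(177,266),b1=(397,189),b2=(441,211),b3=(402,264)).items():
    w=hsv[v-15:v+16,u-15:u+16]; 
    print(k,cast(c,[[u,v]],0.04))
s=env.get_state()
E
```

```text
[[ 0.40041801  0.15820842]
 [ 0.38997843 -0.17913275]
 [ 0.67171664 -0.18780036]
 [ 0.67918406  0.15294439]
 [ 0.63315915  0.00370574]]
j1 [[0.61268362 0.31280823]]
j2 [[0.48594186 0.39379306]]
j3 [[0.39214674 0.27294521]]
b1 [[ 0.57933279 -0.29426721]]
b2 [[ 0.52028497 -0.40312375]]
b3 [[ 0.38807518 -0.29679293]]
```

View pics/z.png

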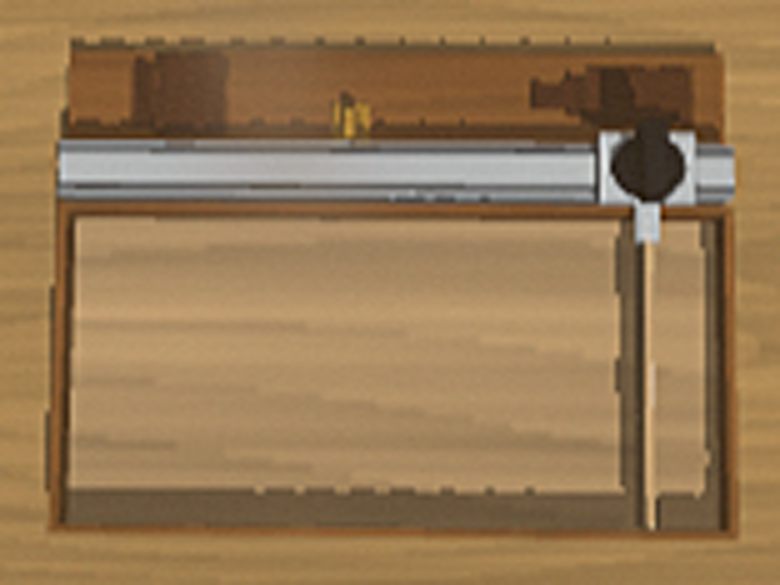

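Bottle plaque is at the right end, jar plaque at the left. The divider starts near the right end with the bar along x (tight), and the pointer is at about (280.5,170.5). I'll move over the tray and use the wrist camera for precision.

>>> {"fn": "move_arm", "kwargs": {
  "moves": [0.11,-0.29,0.06,0.22,0.085,0.11,-0.29,0.06,0.22,0.085,0.11,-0.29,0.06,0.22,0.085,0.11,-0.29,0.06,0.22,0.085,0.11,-0.29,0.06,0.22,0.085,0.11,-0.29,0.06,0.22,0.085,0.11,-0.29,0.06,0.22,0.085,0.11,-0.29,0.06,0.22,0.085,0.11,-0.29,0.06,0.22,0.085]
}}

```text
clock: 0.9
tcp_pos: [0.3517, 0.2292, 0.3004]
orientation: [0.001, 0.108, 0.994, -0.0]
wrist_force: [-0.2, 0.4, -0.1]
finger_gap: 0.0852
grip_force: 0.0
```

>>> {"fn": "move_arm", "kwargs": {
  "moves": [0.11,-0.29,0.0,0.19,0.085,0.11,-0.29,0.0,0.19,0.085,0.11,-0.29,0.0,0.19,0.085,0.11,-0.29,0.0,0.19,0.085,0.11,-0.29,0.0,0.19,0.085,0.11,-0.29,0.0,0.19,0.085,0.11,-0.29,0.0,0.19,0.085,0.11,-0.29,0.0,0.19,0.085,0.11,-0.29,0.0,0.19,0.085,0.11,-0.29,0.0,0.19,0.085]
}}

```text
clock: 1.73
tcp_pos: [0.4603, -0.0584, 0.2985]
orientation: [-0.001, 0.012, 1.0, 0.0]
wrist_force: [-0.2, -0.0, 0.3]
finger_gap: 0.0851
grip_force: 0.0
```

Run:
```python
from h import *
c=np.load("top.npz")
P=cast(c,[[220,262.8],[357,264.3],[356.6,191.7],[221.6,190.1]],0.038)
print(P,np.linalg.norm(P-np.roll(P,-1,0),axis=1),P.mean(0))
s=env.get_state(); print(s["clock"],s["tcp_pos"],s["orientation"],s["joint_pos"])
w=env.read_camera("wrist"); np.savez("w1.npz",**w)
R=cv2.Rodrigues(w["rvec"])[0]; print(w["camera_matrix"][0,0],-R.T@np.ravel(w["tvec"]),R[2])
cv2.imwrite("pics/w1.png",w["pixels"][:,:,::-1])
```

```text
[[ 0.3984796   0.16332192]
 [ 0.38914549 -0.1841418 ]
 [ 0.57465268 -0.190618  ]
 [ 0.58582108  0.15924794]] [0.34758907 0.18562021 0.35004416 0.18738577] [ 0.48702471 -0.01304749]
1.7333 [ 0.46029662 -0.05837351  0.29849373] [-7.79982688e-04  1.18495798e-02  9.99929363e-01  4.98877567e-04] [-2.99758226e-01  8.67765905e-02 -9.30904847e-02  1.39270832e+00
  5.13739261e-04 -2.76058958e-01]
303.9217492603869 [ 0.38728926 -0.05681581  0.4321751 ] [ 0.28548201 -0.00665172 -0.95836099]
```

View pics/w1.png

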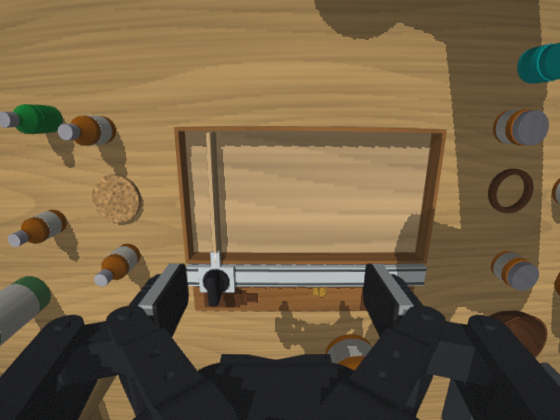

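The wrist view shows the tray rim corners near (176,128), (446,130), (427,262) and (186,262). The knob bar is at about (215,283), the pointer at (319,292), and bottles on the left, jars on the right.

Run:
```python
from h import *
t=dict(np.load("top.npz")); w=dict(np.load("w1.npz"))
print("rim w",cast(w,[[176,128],[446,130]],0.038))
def tri(a,b):
    o,d=ray(t,[a]);o2,d2=ray(w,[b]);d=d[0];d2=d2[0]
    s=np.linalg.lstsq(np.c_[d,-d2],o2-o,rcond=None)[0]
    p,q=o+s[0]*d,o2+s[1]*d2; return (p+q)/2,np.linalg.norm(p-q)
th=-0.03;R=np.array([[np.cos(th),-np.sin(th)],[np.sin(th),np.cos(th)]])
c0=np.array([.487,-.013])
for n,p in dict(knobtop=cast(t,[[339.6,181.5]],.07)[0],ptr=cast(t,[[280.4,170.5]],.03)[0],knobw=cast(w,[[215,281]],.07)[0],ptrw=cast(w,[[319,292]],.03)[0],platew=cast(w,[[213,133]],.05)[0],platet=cast(t,[[340,262]],.05)[0]).items(): print(n,p,R.T@(p-c0))
cw=w["pixels"][255:315,170:340,::-1]
cw=cv2.resize(cw,None,fx=4.6,fy=4.6,interpolation=cv2.INTER_CUBIC)
tp=t["pixels"][:,:,::-1]
a=cv2.resize(tp[170:280,115:195],None,fx=2.9,fy=2.9,interpolation=cv2.INTER_CUBIC);b=cv2.resize(tp[170:280,380:460],None,fx=2.9,fy=2.9,interpolation=cv2.INTER_CUBIC)
ab=np.hstack([a,b]);print(cw.shape,ab.shape)
o=np.zeros((cw.shape[0]+ab.shape[0],782,3),np.uint8);o[:276]=cw[:276,:782];o[276:276+ab.shape[0],:ab.shape[1]]=ab
cv2.imwrite("pics/z2.png",o[:600])
```

```text
rim w [[ 0.39080985 -0.18270184]
 [ 0.39970278  0.16251242]]
knobtop [ 0.59668084 -0.14351415] [ 0.11354632 -0.12716549]
ptr [0.6361568  0.00532756] [0.14853994 0.02279334]
knobw [ 0.58987783 -0.14263703] [ 0.10672006 -0.12649282]
ptrw [0.63445531 0.00325176] [0.14690148 0.02066744]
platew [ 0.3982067  -0.13359593] [-0.08513601 -0.12320507]
platet [ 0.39583292 -0.13995949] [-0.08731785 -0.12963696]
(276, 782, 3) (319, 464, 3)
```

View pics/z2.png

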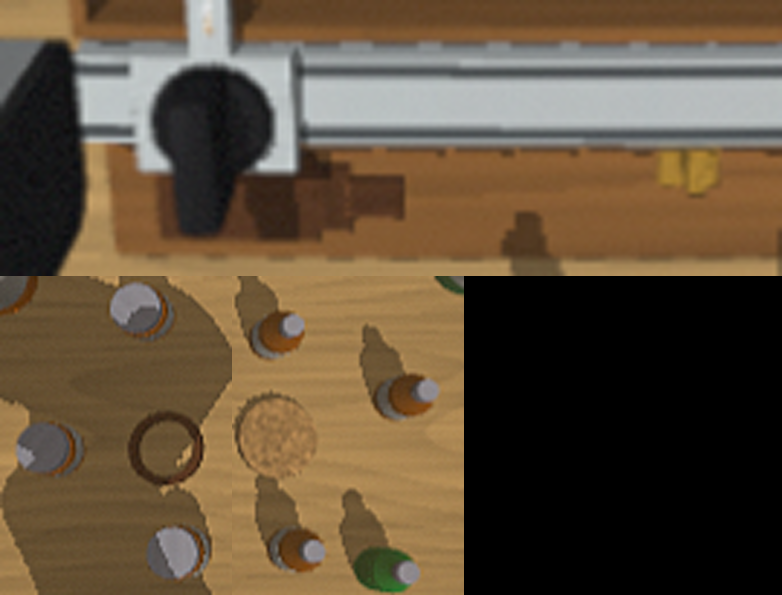

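The knob sits at about tray (0.115, -0.127), world (0.598, -0.143), which matches the given geometry. The zoom shows the saddle at (135-298, 45-170) and the pointer tab at (689,170). I'll grip the knob and loosen it.

>>> {"fn": "move_arm", "kwargs": {
  "moves": [0.138,-0.085,-0.14,-0.006,0.05,0.138,-0.085,-0.14,-0.006,0.05,0.138,-0.085,-0.14,-0.006,0.05,0.138,-0.085,-0.14,-0.006,0.05,0.138,-0.085,-0.14,-0.006,0.05,0.138,-0.085,-0.14,-0.006,0.05,0.138,-0.085,-0.17,-0.006,0.05,0.138,-0.085,-0.2,-0.006,0.05,0.138,-0.085,-0.22,-0.006,0.05,0.138,-0.085,-0.235,-0.006,0.05,0.138,-0.085,-0.235,-0.006,0.05,0.138,-0.085,-0.235,-0.006,0.05]
}}

```text
clock: 2.78
tcp_pos: [0.5974, -0.1405, 0.0643]
orientation: [-0.001, 0.012, 1.0, 0.001]
wrist_force: [-0.2, -0.1, -0.3]
finger_gap: 0.0497
grip_force: 0.0
```

>>> {"fn": "move_arm", "kwargs": {
  "moves": [0,0,0,0,0,0,0,0,0,0,0,0,0,0,0,0,0,0,0,0,0,0,0,0,0,0,0,0,0,0],
  "newtons": 50
}}

```text
clock: 3.28
tcp_pos: [0.5992, -0.1455, 0.0667]
orientation: [0.001, 0.014, 1.0, -0.003]
wrist_force: [-2.5, -7.9, 2.9]
finger_gap: 0.0132
grip_force: 51.1
```

>>> {"fn": "move_arm", "kwargs": {
  "moves": [0,-0.003,0.002,0.1,0,0,-0.003,0.002,0.2,0,0,-0.003,0.002,0.3,0,0,-0.003,0.002,0.4,0,0,-0.003,0.002,0.5,0,0,-0.003,0.002,0.6,0,0,-0.003,0.002,0.7,0,0,-0.003,0.002,0.8,0,0,-0.003,0.002,0.9,0,0,-0.003,0.002,1.0,0,0,-0.003,0.002,1.1,0,0,-0.003,0.002,1.1,0]
}}

```text
clock: 4.28
tcp_pos: [0.5995, -0.1462, 0.0667]
orientation: [0.001, -0.512, 0.859, -0.001]
wrist_force: [4.6, -1.5, -8.0]
finger_gap: 0.013
grip_force: 50.2
```

Run:
```python
from h import *
s=env.get_state(); print(s)
```

```text
{'clock': 4.2833, 'joint_pos': array([-3.69207641e-01,  4.90611967e-01, -1.25283527e-01,  9.52103650e-01,
        5.62902025e-05, -1.44496955e+00]), 'qvel': array([ 0.00104664, -0.00024958, -0.00035417,  0.00013672,  0.00209163,
        0.12841232]), 'tau': array([ 4.09058556e-01, -5.87049508e+01,  2.65564996e+01,  2.12473758e+00,
        2.07796495e-02, -8.54767207e-01]), 'tcp_pos': array([ 0.59952932, -0.14619093,  0.06666179]), 'orientation': array([ 0.00088376, -0.51231685,  0.85879537, -0.00108435]), 'wrist_force': array([ 4.62030171, -1.5329392 , -7.98883298]), 'ft_torque': array([-0.3811313 , -0.92751203,  0.13276817]), 'grip_force': 50.2284961938858, 'finger_gap': 0.012960068533810659}
```

>>> {"fn": "move_arm", "kwargs": {
  "moves": [0,0,0,0.1,0,0,0,0,0.2,0,0,0,0,0.25,0,0,0,0,0.25,0,0.001,0.02,0,0.25,0,0.0015,0.045,0,0.25,0,0.002,0.07,0,0.25,0,0.003,0.095,0,0.25,0,0.0035,0.12,0,0.25,0,0.004,0.138,0,0.25,0,0.0045,0.15,0,0.25,0,0.0045,0.15,0,0.25,0]
}}

```text
clock: 5.28
tcp_pos: [0.604, 0.0072, 0.0667]
orientation: [0.002, -0.615, 0.789, -0.0]
wrist_force: [4.9, 2.3, -7.9]
finger_gap: 0.0133
grip_force: 50.1
```

Run:
```python
from h import *
s=env.get_state(); print(s["tcp_pos"],s["wrist_force"],s["finger_gap"])
w=env.read_camera("wrist"); np.savez("w2.npz",**w)
cv2.imwrite("pics/w2.png",w["pixels"][:,:,::-1])
```

```text
[0.60400132 0.00716164 0.06666826] [ 4.88381208  2.33089088 -7.87525156] 0.013332833770948481
```

View pics/w2.png

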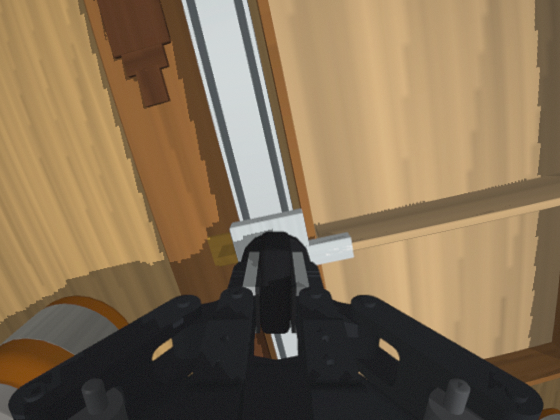

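The wrist view shows the divider dragged next to the pointer (foot at about (222,250)), with the plate edge running from (345,240) to (560,190). I'll measure the alignment with a zoom.

Run:
```python
from h import *
w=dict(np.load("w2.npz"))
cv2.imwrite("pics/z3.png",cv2.resize(w["pixels"][190:290,190:350,::-1],None,fx=5,fy=5,interpolation=cv2.INTER_CUBIC))
```

```text
(no output)
```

View pics/z3.png

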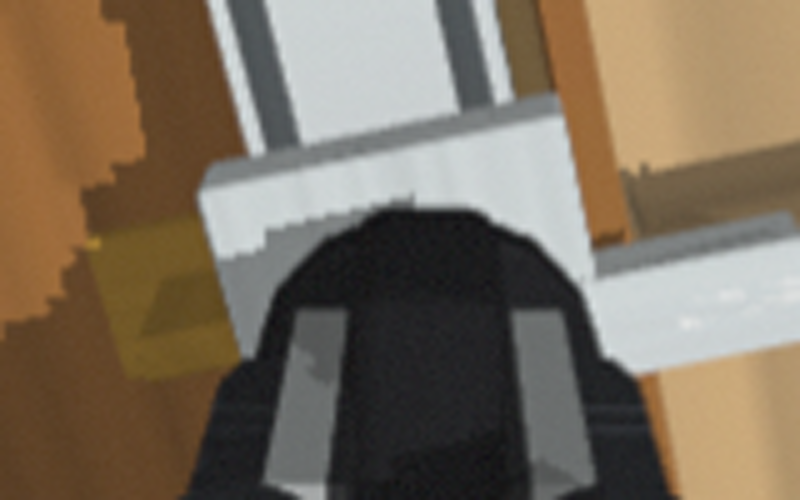

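Run:
```python
from h import *
w=dict(np.load("w2.npz"))
f=lambda L:[[190+a/5,190+b/5] for a,b in L]
th=-0.03;R=np.array([[np.cos(th),-np.sin(th)],[np.sin(th),np.cos(th)]]);c0=np.array([.487,-.013])
T=lambda P:(P-c0)@R
print("saddle",T(cast(w,f([[200,195],[560,118]]),.05)))
print("arm/plate", T(cast(w,f([[595,277],[800,237]]),.05)), T(cast(w,[[345,245],[560,198]],.05)))
for z in(.016,.019,.022): print("foot",z,T(cast(w,f([[90,250],[135,380]]),z)))
```

```text
saddle [[ 1.35488108e-01  1.61488369e-05]
 [ 9.69364773e-02 -1.97316913e-04]]
arm/plate [[0.09664895 0.01805361]
 [0.07449377 0.01826717]] [[ 0.07774847  0.02201276]
 [-0.04322828  0.02149372]]
foot 0.016 [[0.15958266 0.01522106]
 [0.15892131 0.03459528]]
foot 0.019 [[0.1586139  0.01419019]
 [0.15796333 0.03324864]]
foot 0.022 [[0.15764514 0.01315932]
 [0.15700535 0.03190199]]
```

Run:
```python
from h import *
w=dict(np.load("w1.npz"));t=dict(np.load("top.npz"))
th=-0.03;R=np.array([[np.cos(th),-np.sin(th)],[np.sin(th),np.cos(th)]]);c0=np.array([.487,-.013])
T=lambda P:(P-c0)@R
f=lambda L:[[170+a/4.6,255+b/4.6] for a,b in L]
g=lambda L:[[210+a/5,145+b/4.5] for a,b in L]
print("w1 saddle",T(cast(w,f([[137,170],[298,170]]),.05)).tolist())
for z in(.03,.038):print("w1 tab",T(cast(w,f([[689,160]]),z)))
print("w1 foot",T(cast(w,f([[662,185],[717,185]]),.018)))
print("top saddle",T(cast(t,g([[598,165],[695,165]]),.05)).tolist())
print("top foot",T(cast(t,g([[334,120],[371,120]]),.018)).tolist())
```

```text
w1 saddle [[0.1361634017863335, -0.15393733561537992], [0.13541169722985238, -0.10340278800369292]]
w1 tab [[0.14308541 0.0216481 ]]
w1 tab [[0.13828279 0.0202868 ]]
w1 foot [[0.15996476 0.0150275 ]
 [0.15996297 0.03374135]]
top saddle [[0.11643131344469859, -0.10413639700809472], [0.11691131671427782, -0.15374902681875904]]
top foot [[0.1477467874327399, 0.03252003179290319], [0.14792373316317595, 0.012845688612527509]]
```

>>> {"fn": "move_arm", "kwargs": {
  "moves": [0,-0.001,0,0,0,0,-0.001,0,0,0,0,-0.001,0,-0.1,0,0,-0.001,0,-0.2,0,0,-0.001,0,-0.3,0,0,-0.001,0,-0.4,0,0,-0.001,0,-0.5,0,0,-0.001,0,-0.6,0,0,-0.001,0,-0.7,0,0,-0.001,0,-0.8,0,0,-0.001,0,-0.9,0,0,-0.001,0,-1.0,0]
}}

```text
clock: 6.33
tcp_pos: [0.6032, 0.0044, 0.0667]
orientation: [0.001, -0.158, 0.987, 0.001]
wrist_force: [1.7, 2.8, -6.1]
finger_gap: 0.0128
grip_force: 50.8
```

>>> {"fn": "move_arm", "kwargs": {
  "moves": [0,0,0,-0.1,0,0,0,0,-0.2,0,0,0,0,-0.3,0,0,0,0,-0.4,0,0,0,0,-0.47,0,0,0,0,-0.47,0,0,0,0,-0.47,0,0,0,0,-0.47,0]
}}

```text
clock: 7.0
tcp_pos: [0.6031, 0.0048, 0.0669]
orientation: [0.001, 0.071, 0.997, 0.001]
wrist_force: [2.4, 5.6, -3.0]
finger_gap: 0.0131
grip_force: 79.9
```

Run:
```python
from h import *
s=env.get_state(); print(s["tcp_pos"],s["orientation"],s["wrist_force"],s["ft_torque"],s["finger_gap"],s["tau"])
```

```text
[0.60313867 0.00475045 0.06687518] [6.06378083e-04 7.11823914e-02 9.97462606e-01 1.02452185e-03] [ 2.41336763  5.56357971 -2.97448908] [ 1.07934474 -0.55316184  1.98641708] 0.013059027514029745 [ -5.04984677 -54.47619796  26.48103297   0.75773986  -1.61445346
   1.95982799]
```

>>> {"fn": "move_arm", "kwargs": {
  "moves": [0,0,0,0,0.05,0,0,0,0,0.05,0,0,0,0,0.05,0,0,0,0,0.05,0,0,0.04,0,0.06,0,0,0.08,0.05,0.085,-0.03,0,0.12,0.1,0.085,-0.07,0,0.14,0.13,0.085,-0.1,0,0.14,0.13,0.085,-0.12,0,0.14,0.13,0.085,-0.12,0,0.14,0.13,0.085,-0.12,0,0.14,0.13,0.085]
}}

```text
clock: 8.0
tcp_pos: [0.4822, 0.0031, 0.2073]
orientation: [0.001, 0.009, 1.0, -0.0]
wrist_force: [0.5, 0.4, 0.0]
finger_gap: 0.0852
grip_force: 0.0
```

Run:
```python
from h import *
s=env.get_state(); print(s["tcp_pos"],s["orientation"],s["clock"])
w=env.read_camera("wrist"); np.savez("w3.npz",**w)
cv2.imwrite("pics/w3.png",cv2.resize(w["pixels"][200:320,200:360,::-1],None,fx=5,fy=5,interpolation=cv2.INTER_CUBIC))
```

```text
[0.48224115 0.00310834 0.20728386] [ 9.90655722e-04  8.97082478e-03  9.99959231e-01 -2.83099173e-04] 8.0
```

View pics/w3.png

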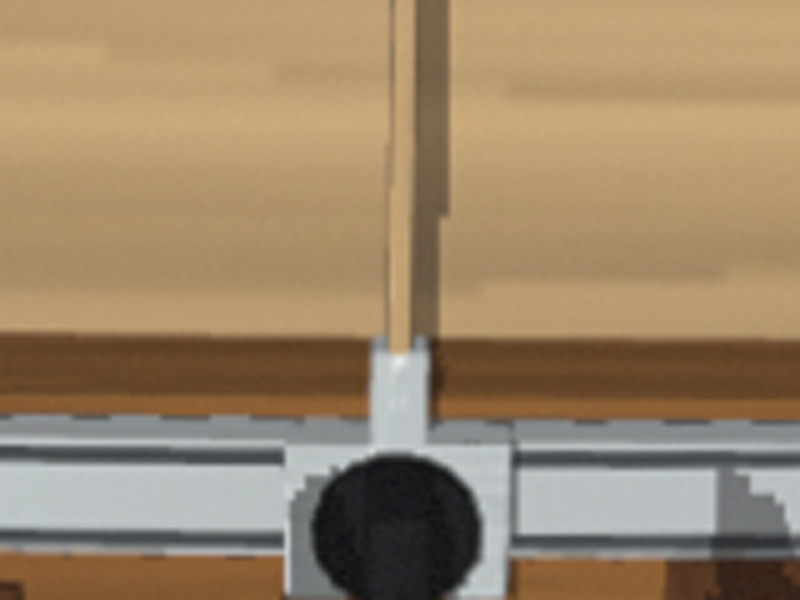

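The pointer is hidden behind the saddle here (saddle edges at 287 and 512 in the crop). I'll look from steeper above.

>>> {"fn": "move_arm", "kwargs": {
  "moves": [0.19,0,0.03,0,0.085,0.19,0,0.03,0,0.085,0.19,0,0.03,0,0.085,0.19,0,0.03,0,0.085,0.19,0,0.03,0,0.085,0.19,0,0.03,0,0.085,0.19,0,0.03,0,0.085]
}}

```text
clock: 8.63
tcp_pos: [0.6745, 0.0032, 0.2338]
orientation: [-0.001, 0.008, 1.0, 0.0]
wrist_force: [-0.8, 0.2, -0.4]
finger_gap: 0.0853
grip_force: 0.0
```

Run:
```python
from h import *
w=env.read_camera("wrist"); np.savez("w3.npz",**w)
p=proj(w,[[.62,.006,.05],[.635,.006,.02]]);print(p)
u,v=p.mean(0).astype(int);a,b=u-50,v-50;print(a,b)
cv2.imwrite("pics/w4.png",cv2.resize(w["pixels"][b:b+100,a:a+100,::-1],None,fx=6,fy=6,interpolation=cv2.INTER_CUBIC))
```

```text
[[277.51237334 140.84181878]
 [277.5518603  152.77914604]]
227 96
```

View pics/w4.png

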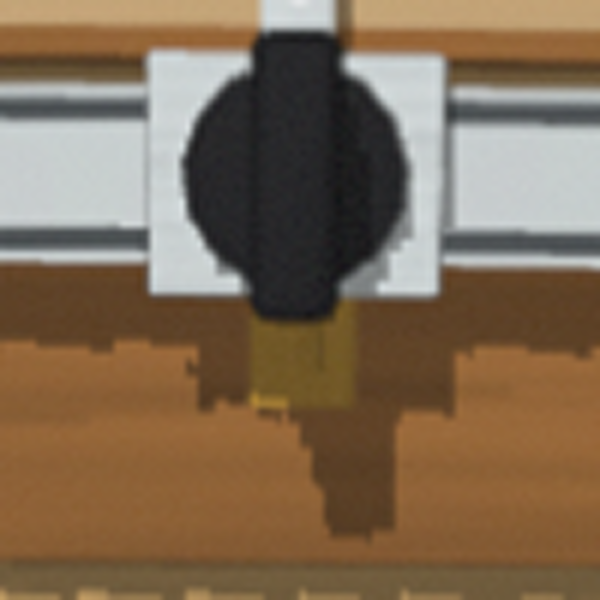

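The knob is tight (bar along tray x). The saddle's far edge spans 148-440 and the pointer foot 250-355, so they are close to aligned.

Run:
```python
from h import *
w=dict(np.load("w3.npz"))
th=-0.03;R=np.array([[np.cos(th),-np.sin(th)],[np.sin(th),np.cos(th)]]);c0=np.array([.487,-.013])
T=lambda P:(P-c0)@R
f=lambda L:[[227+a/6,96+b/6] for a,b in L]
print(T(cast(w,f([[149,295],[440,295]]),.05)).tolist(), T(cast(w,f([[250,405],[355,405]]),.018)).tolist(),T(cast(w,f([[253,270],[337,270]]),.05)).tolist())
t=env.read_camera("top"); np.savez("top2.npz",**t)
# jars / bottles: triangulate caps from w1 + top
t=dict(np.load("top.npz"));w=dict(np.load("w1.npz"))
def tri(a,b):
    o,d=ray(t,[a]);o2,d2=ray(w,[b]);d=d[0];d2=d2[0]
    s=np.linalg.lstsq(np.c_[d,-d2],o2-o,rcond=None)[0]
    p,q=o+s[0]*d,o2+s[1]*d2; return ((p+q)/2).round(4),round(np.linalg.norm(p-q),4)
L=lambda a,b:[115+a/2.9,170+(b-276)/2.9]
Rr=lambda a,b:[380+(a-232)/2.9,170+(b-276)/2.9]
for n,a,b,z in(("b1",Rr(292,325),(102,278),.085),("b2",Rr(427,390),(14,240),.085),("b3",Rr(312,551),(66,131),.085),("j1",L(135,307),(519,272),.05),("j3",L(173,552),(529,127),.05),("j2",L(45,447),None,.05)):
    print(n,cast(t,[a],z).round(4), tri(a,b) if b else '', cast(w,[b],z).round(4) if b else '')
```

```text
[[0.1370547865575563, -0.003314591512414336], [0.1363843897101979, 0.04647318218828436]] [[0.15987639125151668, 0.013437743974744636], [0.15960347688166115, 0.03351444607677552]] [[0.1326415591101303, 0.014448489058153246], [0.13244874766285764, 0.028765578163610042]]
b1 [[ 0.5775 -0.2914]] (array([ 0.5786, -0.2928,  0.0795]), np.float64(0.0005)) [[ 0.5757 -0.2889]]
b2 [[ 0.5197 -0.4018]] (array([ 0.5204, -0.4016,  0.0847]), np.float64(0.0013)) [[ 0.5208 -0.401 ]]
b3 [[ 0.387  -0.2978]] (array([ 0.3875, -0.298 ,  0.0841]), np.float64(0.001)) [[ 0.388  -0.2973]]
j1 [[0.6117 0.3136]] (array([0.6162, 0.3213, 0.025 ]), np.float64(0.0005)) [[0.6019 0.2982]]
j3 [[0.3945 0.2763]] (array([0.3947, 0.2797, 0.0371]), np.float64(0.0008)) [[0.3948 0.2687]]
j2 [[0.488  0.3914]]
```

The index is about 1.9 mm right of the pointer. There's plenty of time, so I'll correct it.

>>> {"fn": "move_arm", "kwargs": {
  "moves": [-0.069,0.002,-0.06,-0.012,0.05,-0.069,0.002,-0.06,-0.012,0.05,-0.069,0.002,-0.09,-0.012,0.05,-0.069,0.002,-0.12,-0.012,0.05,-0.069,0.002,-0.15,-0.012,0.05,-0.069,0.002,-0.171,-0.012,0.05,-0.069,0.002,-0.171,-0.012,0.05,-0.069,0.002,-0.171,-0.012,0.0,-0.069,0.002,-0.171,-0.012,0.0,-0.069,0.002,-0.171,-0.012,0.0,-0.069,0.002,-0.171,-0.012,0.0,-0.069,0.002,-0.171,-0.012,0.0]
}}

```text
clock: 9.73
tcp_pos: [0.605, 0.0049, 0.0679]
orientation: [0.002, 0.015, 1.0, -0.001]
wrist_force: [-1.5, -1.9, 6.4]
finger_gap: 0.0131
grip_force: 51.2
```

>>> {"fn": "move_arm", "kwargs": {
  "moves": [0,0,0,0.1,0,0,0,0,0.2,0,0,0,0,0.3,0,0,0,0,0.4,0,0,0,0,0.5,0,0,0,0,0.6,0,0,0,0,0.7,0,0,0,0,0.8,0,0,0,0,0.9,0,0,0,0,1.0,0,0,0,0,1.0,0,0,0,0,1.0,0]
}}

```text
clock: 10.73
tcp_pos: [0.6047, 0.0054, 0.0677]
orientation: [0.001, -0.467, 0.884, -0.001]
wrist_force: [-2.4, -0.5, 6.6]
finger_gap: 0.013
grip_force: 51.3
```

>>> {"fn": "move_arm", "kwargs": {
  "moves": [0,0.0025,0,0,0,0,0.0025,0,0,0,0,0.0025,0,-0.1,0,0,0.0025,0,-0.2,0,0,0.0025,0,-0.3,0,0,0.0025,0,-0.4,0,0,0.0025,0,-0.5,0,0,0.0025,0,-0.6,0,0,0.0025,0,-0.7,0,0,0.0025,0,-0.8,0,0,0.0025,0,-0.9,0,0,0.0025,0,-1.0,0]
}}

```text
clock: 11.73
tcp_pos: [0.6051, 0.0073, 0.0679]
orientation: [0.002, 0.017, 1.0, -0.001]
wrist_force: [-2.5, -3.1, 6.5]
finger_gap: 0.013
grip_force: 51.3
```

>>> {"fn": "move_arm", "kwargs": {
  "moves": [0,0,0,-0.08,0,0,0,0,-0.08,0,0,0,0,-0.08,0,0,0,0,-0.08,0,0,0,0,-0.08,0,0,0,0,-0.04,0.05,0,0,0,-0.04,0.05,0,0,0,-0.04,0.05,0,0,0.04,-0.04,0.06,0.02,0,0.08,0,0.085,0.05,0,0.12,0,0.085,0.07,0,0.16,0,0.085]
}}

```text
clock: 12.73
tcp_pos: [0.6673, 0.0082, 0.2146]
orientation: [0.0, 0.015, 1.0, 0.0]
wrist_force: [1.0, -0.4, -0.4]
finger_gap: 0.0851
grip_force: 0.0
```

Run:
```python
from h import *
w=env.read_camera("wrist"); np.savez("w3.npz",**w)
p=proj(w,[[.62,.006,.05],[.635,.006,.02]])
u,v=p.mean(0).astype(int);a,b=u-50,v-50;print(a,b)
cv2.imwrite("pics/w5.png",cv2.resize(w["pixels"][b:b+100,a:a+100,::-1],None,fx=6,fy=6,interpolation=cv2.INTER_CUBIC))
```

```text
222 105
```

View pics/w5.png

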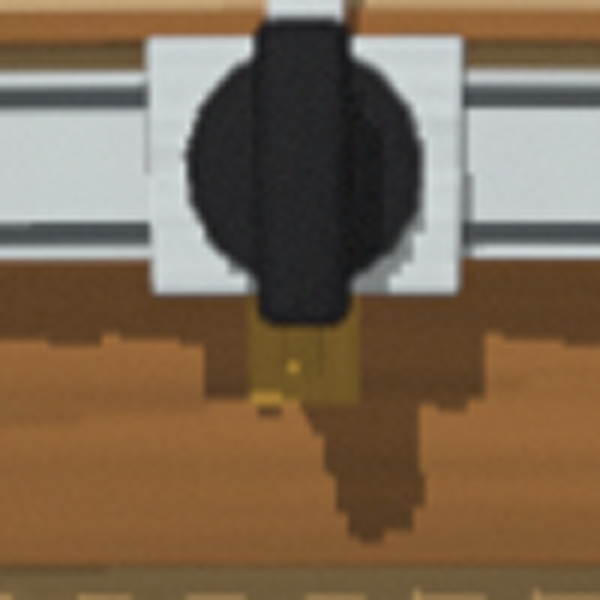

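The divider is now aligned (saddle centre 306, foot centre 304 in the crop) and the knob is tight. Next is bottle 1.

>>> {"fn": "move_arm", "kwargs": {
  "moves": [-0.01,-0.03,-0.02,0.12,0.06,-0.02,-0.06,-0.04,0.24,0.06,-0.03,-0.1,-0.05,0.36,0.06,-0.04,-0.13,-0.05,0.48,0.06,-0.05,-0.16,-0.05,0.6,0.06,-0.06,-0.19,-0.05,0.72,0.06,-0.07,-0.22,-0.05,0.84,0.06,-0.08,-0.25,-0.05,0.96,0.06,-0.09,-0.28,-0.05,1.08,0.06,-0.095,-0.299,-0.05,1.2,0.06,-0.095,-0.299,-0.05,1.32,0.06,-0.095,-0.299,-0.05,1.44,0.06]
}}

```text
clock: 13.78
tcp_pos: [0.5711, -0.2928, 0.1626]
orientation: [0.0, -0.649, 0.761, 0.0]
wrist_force: [-0.2, -0.1, -0.0]
finger_gap: 0.0596
grip_force: 0.0
```

>>> {"fn": "move_arm", "kwargs": {
  "moves": [0,0,0,0.12,0.06,0,0,0,0.12,0.06,0,0,0,0.12,0.06,0,0,0,0.12,0.06]
}}

```text
clock: 14.12
tcp_pos: [0.5719, -0.2908, 0.1628]
orientation: [-0.0, -0.692, 0.722, 0.0]
wrist_force: [0.6, -0.4, -0.0]
finger_gap: 0.0603
grip_force: 0.0
```

```bash
cat >> h.py <<'E'
def blobs(c):
    hsv=cv2.cvtColor(c["pixels"],cv2.COLOR_RGB2HSV)
    m=((hsv[...,1]<70)&(hsv[...,2]>60)).astype(np.uint8)
    n,l,st,ce=cv2.connectedComponentsWithStats(m)
    return [(st[i,4],ce[i].round(1).tolist(),st[i,:4].tolist()) for i in range(1,n) if 15<st[i,4]<500 and 150<ce[i][1]<320 and 80<ce[i][0]<500]
E
python3 - <<'E'
from h import *
s=env.get_state(); print(s["tcp_pos"],s["orientation"],s["qvel"].round(3))
print("ini");[print(*b) for b in blobs(dict(np.load("top.npz")))]
c=env.read_camera("top");print("now");[print(*b, cast(c,[b[1]],.05).round(3)) for b in blobs(c)]
E
```

```text
[ 0.57185357 -0.29081634  0.16279616] [-1.19502667e-06 -6.91864523e-01  7.22027341e-01  3.25550322e-05] [ 0.002  0.001  0.002 -0.002 -0.002 -0.013]
ini
394 [462.8, 163.6] [452, 147, 32, 28]
301 [115.0, 170.4] [100, 154, 25, 28]
244 [161.5, 180.4] [153, 172, 18, 18]
26 [171.7, 185.1] [166, 177, 9, 15]
54 [400.3, 186.7] [396, 183, 9, 8]
33 [389.5, 193.2] [387, 186, 9, 12]
57 [446.2, 209.0] [442, 205, 9, 8]
42 [433.0, 212.9] [430, 206, 10, 13]
248 [129.3, 228.8] [121, 221, 18, 17]
35 [140.6, 229.9] [137, 222, 7, 17]
251 [174.1, 265.1] [166, 256, 18, 18]
30 [184.3, 263.9] [181, 256, 6, 18]
32 [395.2, 263.8] [393, 257, 6, 14]
56 [407.2, 264.5] [403, 261, 9, 8]
64 [439.6, 271.7] [435, 268, 10, 9]
now
319 [114.6, 170.8] [98, 154, 27, 28] [[0.64  0.438]]
248 [161.5, 180.6] [153, 172, 18, 18] [[0.612 0.314]]
34 [170.9, 186.1] [164, 177, 11, 15] [[0.597 0.289]]
56 [400.2, 186.8] [396, 183, 9, 8] [[ 0.583 -0.3  ]]
36 [389.4, 192.8] [387, 185, 9, 13] [[ 0.568 -0.272]]
255 [129.3, 228.8] [121, 220, 18, 18] [[0.488 0.395]]
39 [140.6, 230.3] [137, 222, 7, 17] [[0.484 0.365]]
255 [174.0, 265.1] [166, 256, 18, 19] [[0.395 0.278]]
23 [185.0, 263.7] [183, 257, 4, 15] [[0.398 0.25 ]]
```

>>> {"fn": "move_arm", "kwargs": {
  "moves": [0.006,0,-0.03,0.01,0.06,0.006,0,-0.06,0.01,0.06,0.006,0,-0.09,0.01,0.06,0.006,0,-0.115,0.01,0.06,0.006,0,-0.133,0.01,0.06,0.006,0,-0.133,0.01,0.06,0.006,0,-0.133,0.01,0.06,0.006,0,-0.133,0.01,0.0,0.006,0,-0.133,0.01,0.0,0.006,0,-0.133,0.01,0.0,0.006,0,-0.133,0.01,0.0,0.006,0,-0.133,0.01,0.0],
  "newtons": 40
}}

```text
clock: 15.17
tcp_pos: [0.5793, -0.2919, 0.032]
orientation: [0.0, -0.697, 0.718, -0.002]
wrist_force: [-0.3, 0.8, 6.6]
finger_gap: 0.0369
grip_force: 40.7
```

>>> {"fn": "move_arm", "kwargs": {
  "moves": [0,0,0.02,0,0,0,0,0.05,0,0,0,0,0.09,0,0,0,0,0.12,0,0,0,0,0.12,0,0]
}}

```text
clock: 15.58
tcp_pos: [0.5811, -0.2931, 0.1579]
orientation: [0.001, -0.697, 0.717, -0.006]
wrist_force: [1.3, -0.7, -0.1]
finger_gap: 0.0368
grip_force: 40.5
```

>>> {"fn": "move_arm", "kwargs": {
  "moves": [-0.01,0.03,0,0,0,-0.02,0.06,0,0,0,-0.03,0.095,0,0,0,-0.045,0.13,0,0,0,-0.06,0.165,0,0,0,-0.07,0.2,0,0,0,-0.08,0.23,0,0,0,-0.09,0.25,0,0,0,-0.092,0.259,0,0,0,-0.092,0.259,0,0,0,-0.092,0.259,0,0,0,-0.092,0.259,0,0,0]
}}

```text
clock: 16.58
tcp_pos: [0.4867, -0.033, 0.1499]
orientation: [0.0, -0.696, 0.718, -0.001]
wrist_force: [0.3, -0.9, -2.1]
finger_gap: 0.0369
grip_force: 40.6
```

>>> {"fn": "move_arm", "kwargs": {
  "moves": [0,0,-0.03,0,0,0,0,-0.06,0,0,0,0,-0.085,0,0,0,0,-0.1,0,0,0,0,-0.107,0,0,0,0,-0.109,0,0,0,0,-0.109,0,0,0,0,-0.109,0,0]
}}

```text
clock: 17.25
tcp_pos: [0.4869, -0.033, 0.0412]
orientation: [0.0, -0.696, 0.718, -0.001]
wrist_force: [-0.1, 1.4, -1.1]
finger_gap: 0.0369
grip_force: 41.0
```

>>> {"fn": "move_arm", "kwargs": {
  "moves": [0,0,0,0,0.055,0,0,0,0,0.055,0,0,0,0,0.055,0,0,0,0,0.055,0,0,0.02,0,0.055,0,0,0.05,0,0.055,0,0,0.09,0,0.06,0,0,0.125,0,0.06,0,0,0.125,0,0.06,0,0,0.125,0,0.06]
}}

```text
clock: 18.08
tcp_pos: [0.4878, -0.0324, 0.1685]
orientation: [0.002, -0.697, 0.717, -0.003]
wrist_force: [0.1, 0.5, -0.8]
finger_gap: 0.0598
grip_force: 0.0
```

>>> {"fn": "move_arm", "kwargs": {
  "moves": [0.003,-0.04,0,0,0.06,0.007,-0.08,0,0,0.06,0.01,-0.12,0,0,0.06,0.014,-0.16,0,0,0.06,0.018,-0.2,0,0,0.06,0.021,-0.24,0,0,0.06,0.025,-0.28,0,0,0.06,0.029,-0.32,0,0,0.06,0.033,-0.355,0,0,0.06,0.033,-0.367,0,0,0.06,0.033,-0.367,0,0,0.06,0.033,-0.367,0,0,0.06]
}}

```text
clock: 19.08
tcp_pos: [0.5179, -0.3985, 0.1639]
orientation: [0.0, -0.696, 0.718, 0.002]
wrist_force: [0.7, 0.7, -0.3]
finger_gap: 0.0601
grip_force: 0.0
```

>>> {"fn": "move_arm", "kwargs": {
  "moves": [0,0,-0.03,0,0.06,0,0,-0.06,0,0.06,0,0,-0.09,0,0.06,0,0,-0.12,0,0.06,0,0,-0.135,0,0.06,0,0,-0.135,0,0.06,0,0,-0.135,0,0.06,0,0,-0.135,0,0,0,0,-0.135,0,0,0,0,-0.135,0,0,0,0,-0.135,0,0,0,0,-0.135,0,0]
}}

```text
clock: 20.08
tcp_pos: [0.5202, -0.3997, 0.0332]
orientation: [0.0, -0.697, 0.717, -0.002]
wrist_force: [1.2, 1.2, 7.7]
finger_gap: 0.0368
grip_force: 40.6
```

>>> {"fn": "move_arm", "kwargs": {
  "moves": [0,0,0.02,0,0,0,0,0.05,0,0,0,0,0.09,0,0,0,0,0.12,0,0,0,0,0.12,0,0,0,0,0.12,0,0]
}}

```text
clock: 20.58
tcp_pos: [0.5201, -0.4004, 0.1541]
orientation: [-0.0, -0.696, 0.718, -0.003]
wrist_force: [0.5, 0.5, -2.0]
finger_gap: 0.0368
grip_force: 40.3
```

>>> {"fn": "move_arm", "kwargs": {
  "moves": [-0.005,0.03,0,0,0,-0.009,0.06,0,0,0,-0.014,0.095,0,0,0,-0.019,0.13,0,0,0,-0.024,0.165,0,0,0,-0.029,0.2,0,0,0,-0.033,0.23,0,0,0,-0.036,0.25,0,0,0,-0.037,0.257,0,0,0,-0.037,0.257,0,0,0,-0.037,0.257,0,0,0,-0.037,0.257,0,0,0]
}}

```text
clock: 21.58
tcp_pos: [0.4821, -0.1431, 0.1504]
orientation: [-0.0, -0.696, 0.718, -0.0]
wrist_force: [-0.2, 0.6, -1.0]
finger_gap: 0.0369
grip_force: 40.4
```

>>> {"fn": "move_arm", "kwargs": {
  "moves": [0,0,-0.03,0,0,0,0,-0.06,0,0,0,0,-0.085,0,0,0,0,-0.1,0,0,0,0,-0.107,0,0,0,0,-0.109,0,0,0,0,-0.109,0,0,0,0,-0.109,0,0]
}}

```text
clock: 22.25
tcp_pos: [0.4825, -0.1432, 0.0421]
orientation: [0.0, -0.696, 0.718, -0.0]
wrist_force: [0.1, -0.7, -0.1]
finger_gap: 0.0369
grip_force: 41.2
```

>>> {"fn": "move_arm", "kwargs": {
  "moves": [0,0,-0.001,0,0.055,0,0,-0.001,0,0.055,0,0,-0.001,0,0.055,0,0,-0.001,0,0.055,0,0,0.02,0,0.055,0,0,0.05,0,0.055,0,0,0.09,0,0.06,0,0,0.125,0,0.06,-0.02,-0.035,0.125,0,0.06,-0.045,-0.07,0.125,0,0.06,-0.065,-0.105,0.125,0,0.06,-0.08,-0.135,0.125,0,0.06]
}}

```text
clock: 23.25
tcp_pos: [0.4006, -0.2785, 0.1675]
orientation: [-0.0, -0.697, 0.717, -0.001]
wrist_force: [1.5, -1.1, -0.5]
finger_gap: 0.0601
grip_force: 0.0
```

>>> {"fn": "move_arm", "kwargs": {
  "moves": [-0.014,-0.019,0,0,0.06,-0.014,-0.019,0,0,0.06,-0.014,-0.019,0,0,0.06,-0.014,-0.019,0,0,0.06]
}}

```text
clock: 23.58
tcp_pos: [0.3879, -0.2956, 0.1669]
orientation: [0.0, -0.696, 0.718, 0.0]
wrist_force: [-1.0, 0.2, 0.8]
finger_gap: 0.0599
grip_force: 0.0
```

>>> {"fn": "move_arm", "kwargs": {
  "moves": [0,0,-0.03,0,0.06,0,0,-0.06,0,0.06,0,0,-0.09,0,0.06,0,0,-0.12,0,0.06,0,0,-0.135,0,0.06,0,0,-0.135,0,0.06,0,0,-0.135,0,0.06,0,0,-0.135,0,0,0,0,-0.135,0,0,0,0,-0.135,0,0,0,0,-0.135,0,0,0,0,-0.135,0,0]
}}

```text
clock: 24.58
tcp_pos: [0.3892, -0.2969, 0.0336]
orientation: [0.0, -0.697, 0.717, -0.002]
wrist_force: [0.2, 1.2, 6.5]
finger_gap: 0.0368
grip_force: 40.4
```

>>> {"fn": "move_arm", "kwargs": {
  "moves": [0,0,0.02,0,0,0,0,0.05,0,0,0,0,0.09,0,0,0,0,0.12,0,0,0,0,0.12,0,0,0,0,0.12,0,0]
}}

```text
clock: 25.08
tcp_pos: [0.389, -0.2974, 0.1543]
orientation: [-0.0, -0.697, 0.718, -0.003]
wrist_force: [0.4, 0.7, -1.9]
finger_gap: 0.037
grip_force: 40.3
```

>>> {"fn": "move_arm", "kwargs": {
  "moves": [0.01,0.025,0,0,0,0.025,0.055,0,0,0,0.04,0.085,0,0,0,0.055,0.115,0,0,0,0.07,0.145,0,0,0,0.082,0.175,0,0,0,0.092,0.197,0,0,0,0.096,0.209,0,0,0,0.096,0.209,0,0,0,0.096,0.209,0,0,0,0.096,0.209,0,0,0]
}}

```text
clock: 26.0
tcp_pos: [0.483, -0.0872, 0.1508]
orientation: [-0.001, -0.696, 0.718, 0.001]
wrist_force: [-1.4, 0.7, -0.6]
finger_gap: 0.0367
grip_force: 40.4
```

Run:
```python
from h import *
s=env.get_state(); print(s["tcp_pos"],s["finger_gap"])
w=env.read_camera("wrist");cv2.imwrite("pics/w6.png",w["pixels"][:,:,::-1])
```

```text
[ 0.48300325 -0.08723235  0.15084991] 0.0366652366400124
```

View pics/w6.png

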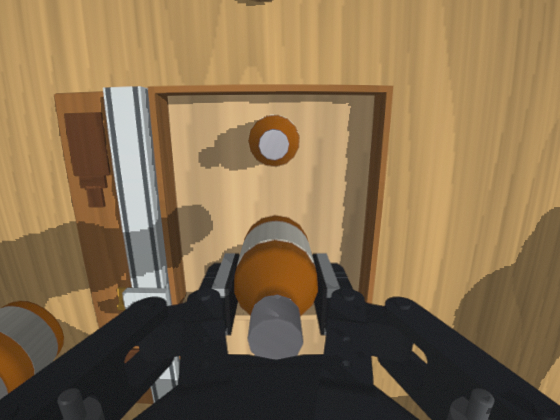

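The second bottle stands upright in the right bay at (274,140), and the held bottle is vertical at about (277,290). Now I'll place it.

>>> {"fn": "move_arm", "kwargs": {
  "moves": [0.001,-0.001,-0.03,0,0,0.001,-0.001,-0.06,0,0,0.001,-0.001,-0.085,0,0,0.001,-0.001,-0.1,0,0,0.001,-0.001,-0.107,0,0,0.001,-0.001,-0.109,0,0,0.001,-0.001,-0.109,0,0,0.001,-0.001,-0.11,0,0]
}}

```text
clock: 26.72
tcp_pos: [0.4858, -0.0888, 0.0428]
orientation: [0.0, -0.696, 0.718, -0.001]
wrist_force: [0.1, -0.3, -1.3]
finger_gap: 0.0367
grip_force: 40.3
```

>>> {"fn": "move_arm", "kwargs": {
  "moves": [0,0,0,0,0.055,0,0,0,0,0.055,0,0,0,0,0.055,0,0,0,0,0.055,0,0,0.02,0,0.055,0,0,0.05,0,0.055,0,0,0.09,0,0.06,0,0,0.125,0,0.06,-0.03,0.02,0.125,0,0.07,-0.06,0.04,0.125,0,0.07,-0.06,0.04,0.125,0,0.07]
}}

```text
clock: 27.63
tcp_pos: [0.4187, -0.0448, 0.1666]
orientation: [-0.001, -0.697, 0.717, 0.003]
wrist_force: [-1.0, -0.4, -0.5]
finger_gap: 0.0701
grip_force: 0.0
```

Run:
```python
from h import *
s=env.get_state(); print(s["tcp_pos"],s["orientation"],s["finger_gap"])
c=env.read_camera("top");[print(*b, cast(c,[b[1]],.05).round(3),cast(c,[b[1]],.093).round(3)) for b in blobs(c)]
```

```text
[ 0.41872968 -0.04475611  0.16662293] [-0.0011301  -0.69722145  0.71684967  0.00274485] 0.07005390511473056
390 [462.7, 163.6] [452, 147, 32, 28] [[ 0.64  -0.463]] [[ 0.631 -0.444]]
320 [114.5, 170.8] [97, 154, 28, 28] [[0.641 0.438]] [[0.631 0.42 ]]
237 [161.4, 180.6] [153, 172, 18, 18] [[0.612 0.314]] [[0.604 0.301]]
27 [171.8, 185.1] [166, 177, 9, 15] [[0.6   0.287]] [[0.592 0.275]]
255 [129.3, 228.8] [121, 220, 18, 18] [[0.488 0.395]] [[0.485 0.378]]
39 [140.6, 230.3] [137, 222, 7, 17] [[0.484 0.365]] [[0.481 0.35 ]]
249 [174.1, 265.0] [166, 257, 18, 17] [[0.395 0.278]] [[0.396 0.266]]
26 [184.5, 262.9] [181, 256, 6, 16] [[0.4   0.251]] [[0.4   0.241]]
64 [439.6, 271.7] [435, 268, 10, 9] [[ 0.368 -0.386]] [[ 0.37  -0.371]]
```

>>> {"fn": "move_arm", "kwargs": {
  "moves": [0.015,0.03,0,0,0.066,0.03,0.065,0,0,0.066,0.05,0.1,0,0,0.066,0.07,0.135,0,0,0.066,0.09,0.17,0,0,0.066,0.11,0.205,0,0,0.066,0.13,0.24,0,0,0.066,0.145,0.275,0,0,0.066,0.16,0.31,0,0,0.066,0.175,0.34,0,0,0.066,0.186,0.36,0,0,0.066,0.186,0.362,0,0,0.066]
}}

```text
clock: 28.68
tcp_pos: [0.6128, 0.3181, 0.1654]
orientation: [0.001, -0.698, 0.716, 0.0]
wrist_force: [-1.0, -0.7, 0.1]
finger_gap: 0.0658
grip_force: 0.0
```

>>> {"fn": "move_arm", "kwargs": {
  "moves": [0,0,0,0,0.066,0,0,0,0,0.066,0,0,-0.02,0,0.066]
}}

```text
clock: 28.93
tcp_pos: [0.613, 0.3138, 0.1508]
orientation: [0.003, -0.696, 0.718, -0.001]
wrist_force: [1.0, -0.1, 0.8]
finger_gap: 0.0661
grip_force: 0.0
```

>>> {"fn": "move_arm", "kwargs": {
  "moves": [0,0,-0.03,0,0.066,0,0,-0.06,0,0.066,0,0,-0.085,0,0.066,0,0,-0.105,0,0.066,0,0,-0.119,0,0.066,0,0,-0.119,0,0.066,0,0,-0.119,0,0,0,0,-0.119,0,0,0,0,-0.119,0,0,0,0,-0.119,0,0,0,0,-0.119,0,0]
}}

```text
clock: 29.85
tcp_pos: [0.6117, 0.3141, 0.0292]
orientation: [0.001, -0.697, 0.718, -0.0]
wrist_force: [0.2, 0.6, 1.9]
finger_gap: 0.0461
grip_force: 41.6
```

>>> {"fn": "move_arm", "kwargs": {
  "moves": [0,0,0.02,0,0,0,0,0.05,0,0,0,0,0.09,0,0,0,0,0.12,0,0,0,0,0.12,0,0,0,0,0.12,0,0]
}}

```text
clock: 30.35
tcp_pos: [0.6125, 0.3148, 0.1511]
orientation: [0.003, -0.697, 0.717, -0.001]
wrist_force: [-0.6, -0.3, -1.7]
finger_gap: 0.046
grip_force: 41.7
```

>>> {"fn": "move_arm", "kwargs": {
  "moves": [-0.01,-0.03,0,0,0,-0.02,-0.06,0,0,0,-0.03,-0.095,0,0,0,-0.042,-0.13,0,0,0,-0.053,-0.165,0,0,0,-0.065,-0.2,0,0,0,-0.075,-0.235,0,0,0,-0.081,-0.258,0,0,0,-0.083,-0.266,0,0,0,-0.083,-0.266,0,0,0,-0.083,-0.266,0,0,0,-0.083,-0.266,0,0,0]
}}

```text
clock: 31.35
tcp_pos: [0.5279, 0.049, 0.1472]
orientation: [-0.0, -0.697, 0.717, 0.0]
wrist_force: [-0.1, 0.3, -1.9]
finger_gap: 0.0465
grip_force: 41.7
```

Run:
```python
from h import *
s=env.get_state(); print(s["tcp_pos"],s["finger_gap"])
w=env.read_camera("wrist");cv2.imwrite("pics/w7.png",w["pixels"][:,:,::-1])
```

```text
[0.52791206 0.04898419 0.14722966] 0.0465197437740243
```

View pics/w7.png

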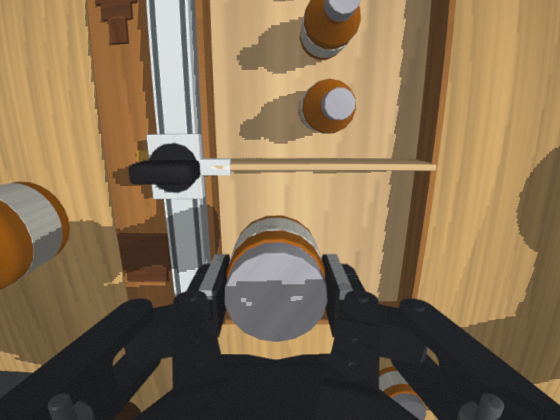

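The jar is held level at about (277,285), beyond the divider in the left bay. The bottles are standing and the knob is tight. Now I'll lower it.

>>> {"fn": "move_arm", "kwargs": {
  "moves": [0,0,-0.03,0,0,0,0,-0.06,0,0,0,0,-0.085,0,0,0,0,-0.1,0,0,0,0,-0.107,0,0,0,0,-0.11,0,0,0,0,-0.11,0,0,0,0,-0.11,0,0]
}}

```text
clock: 32.07
tcp_pos: [0.5287, 0.0488, 0.0385]
orientation: [0.001, -0.697, 0.717, -0.0]
wrist_force: [0.4, -0.1, -2.1]
finger_gap: 0.0462
grip_force: 41.7
```

>>> {"fn": "move_arm", "kwargs": {
  "moves": [0,0,0,0,0.056,0,0,0,0,0.056,0,0,0,0,0.056,0,0,0,0,0.056,0,0,0.02,0,0.058,0,0,0.05,0,0.066,0,0,0.09,0,0.066,0,0,0.125,0,0.066,0,0.03,0.125,0,0.066,0,0.07,0.125,0,0.066,0,0.11,0.125,0,0.066,-0.01,0.15,0.125,0,0.066]
}}

```text
clock: 33.07
tcp_pos: [0.5196, 0.1993, 0.1636]
orientation: [0.001, -0.696, 0.718, -0.001]
wrist_force: [0.5, 0.7, 0.7]
finger_gap: 0.0658
grip_force: 0.0
```

Run:
```python
from h import *
s=env.get_state(); print(s["tcp_pos"],s["orientation"],s["finger_gap"])
c=env.read_camera("top");[print(*b, cast(c,[b[1]],.05).round(3),cast(c,[b[1]],.093).round(3)) for b in blobs(c)]
```

```text
[0.51959924 0.19925189 0.16359579] [ 0.00136943 -0.69580269  0.71823118 -0.00084352] 0.06578630495704867
396 [462.6, 163.6] [452, 148, 32, 27] [[ 0.64  -0.463]] [[ 0.631 -0.444]]
255 [263.4, 210.7] [255, 202, 18, 19] [[0.529 0.05 ]] [[0.524 0.048]]
50 [296.5, 225.5] [293, 222, 8, 8] [[ 0.489 -0.033]] [[ 0.486 -0.032]]
49 [320.4, 225.7] [317, 222, 8, 8] [[ 0.488 -0.094]] [[ 0.485 -0.09 ]]
51 [343.2, 226.7] [340, 223, 8, 8] [[ 0.484 -0.151]] [[ 0.481 -0.145]]
46 [183.4, 231.0] [180, 225, 6, 13] [[0.48  0.255]] [[0.478 0.245]]
26 [184.5, 262.9] [181, 256, 6, 16] [[0.4   0.251]] [[0.4   0.241]]
64 [439.6, 271.7] [435, 268, 10, 9] [[ 0.368 -0.386]] [[ 0.37  -0.371]]
```

>>> {"fn": "move_arm", "kwargs": {
  "moves": [-0.005,0.03,0,0,0.068,-0.01,0.065,0,0,0.068,-0.016,0.1,0,0,0.068,-0.022,0.135,0,0,0.068,-0.028,0.17,0,0,0.068,-0.0315,0.19,0,0,0.068,-0.0315,0.196,0,0,0.068,-0.0315,0.196,0,0,0.068,-0.0315,0.196,0,0,0.068,-0.0315,0.196,0,0,0.068]
}}

```text
clock: 33.95
tcp_pos: [0.4866, 0.3927, 0.1627]
orientation: [-0.0, -0.696, 0.718, -0.0]
wrist_force: [-0.0, -0.2, -0.1]
finger_gap: 0.068
grip_force: 0.0
```

Run:
```python
from h import *
s=env.get_state(); print(s["tcp_pos"],s["orientation"],s["finger_gap"])
w=env.read_camera("wrist");print(proj(w,[[.488,.395,.05],[.395,.278,.05],[.488,.371,.03]]))
cv2.imwrite("pics/w8.png",w["pixels"][:,:,::-1])
```

```text
[0.48664524 0.39265652 0.16273404] [-3.51938027e-04 -6.96091400e-01  7.17953080e-01 -1.20942083e-04] 0.06802080158397437
[[273.59048588 214.33672627]
 [391.46608615  62.92911087]
 [272.83481741 181.93732488]]
```

View pics/w8.png

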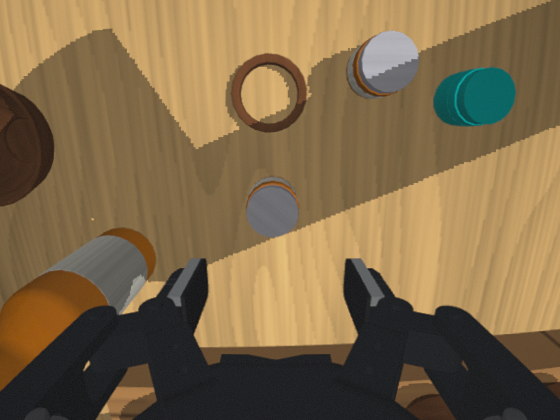

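Jar 2's lid is at (272,209), within about 4 mm of prediction, and jar 3's is at (388,62), unmoved. Now I'll grasp jar 2.

>>> {"fn": "move_arm", "kwargs": {
  "moves": [0,-0.002,-0.03,0,0.068,0,-0.002,-0.06,0,0.068,0,-0.002,-0.09,0,0.068,0,-0.002,-0.12,0,0.068,0,-0.002,-0.135,0,0.068,0,-0.002,-0.135,0,0.068,0,-0.002,-0.135,0,0,0,-0.002,-0.135,0,0,0,-0.002,-0.135,0,0,0,-0.002,-0.135,0,0,0,-0.002,-0.135,0,0]
}}

```text
clock: 34.92
tcp_pos: [0.4874, 0.3924, 0.0294]
orientation: [0.001, -0.697, 0.718, -0.0]
wrist_force: [0.6, -0.7, 2.5]
finger_gap: 0.0462
grip_force: 41.6
```

>>> {"fn": "move_arm", "kwargs": {
  "moves": [0,0,0.02,0,0,0,0,0.05,0,0,0,0,0.09,0,0,0,0,0.12,0,0,0,0,0.12,0,0,0,0,0.12,0,0]
}}

```text
clock: 35.42
tcp_pos: [0.4878, 0.3931, 0.1508]
orientation: [0.003, -0.697, 0.717, -0.001]
wrist_force: [-0.4, 0.4, -2.0]
finger_gap: 0.0463
grip_force: 41.8
```

>>> {"fn": "move_arm", "kwargs": {
  "moves": [0.005,-0.03,0,0,0,0.01,-0.06,0,0,0,0.015,-0.095,0,0,0,0.02,-0.13,0,0,0,0.026,-0.165,0,0,0,0.032,-0.2,0,0,0,0.038,-0.235,0,0,0,0.042,-0.26,0,0,0,0.043,-0.271,0,0,0,0.043,-0.271,0,0,0,0.043,-0.271,0,0,0,0.043,-0.271,0,0,0]
}}

```text
clock: 36.42
tcp_pos: [0.5287, 0.1219, 0.1471]
orientation: [-0.0, -0.697, 0.717, 0.001]
wrist_force: [-0.2, -0.1, -1.9]
finger_gap: 0.0464
grip_force: 41.7
```

>>> {"fn": "move_arm", "kwargs": {
  "moves": [0,0,-0.03,0,0,0,0,-0.06,0,0,0,0,-0.085,0,0,0,0,-0.1,0,0,0,0,-0.107,0,0,0,0,-0.11,0,0,0,0,-0.11,0,0,0,0,-0.11,0,0]
}}

```text
clock: 37.08
tcp_pos: [0.5297, 0.1221, 0.0384]
orientation: [0.0, -0.697, 0.717, -0.0]
wrist_force: [0.6, 0.1, -1.4]
finger_gap: 0.0464
grip_force: 41.6
```

>>> {"fn": "move_arm", "kwargs": {
  "moves": [0,0,0,0,0.056,0,0,0,0,0.056,0,0,0,0,0.056,0,0,0,0,0.056,0,0,0.02,0,0.058,0,0,0.05,0,0.068,0,0,0.09,0,0.068,0,0,0.125,-0.12,0.068,-0.03,0.02,0.125,-0.24,0.068,-0.06,0.05,0.125,-0.36,0.068,-0.08,0.08,0.125,-0.48,0.068,-0.1,0.1,0.125,-0.6,0.068]
}}

```text
clock: 38.08
tcp_pos: [0.4285, 0.2223, 0.1634]
orientation: [0.001, -0.451, 0.892, 0.0]
wrist_force: [-0.1, -0.4, -0.0]
finger_gap: 0.068
grip_force: 0.0
```

>>> {"fn": "move_arm", "kwargs": {
  "moves": [-0.02,0.03,0,-0.12,0.068,-0.035,0.056,0,-0.24,0.068,-0.035,0.056,0,-0.36,0.068,-0.035,0.056,0,-0.48,0.068,-0.035,0.056,0,-0.6,0.068,-0.035,0.056,0,-0.72,0.068,-0.035,0.056,0,-0.84,0.068,-0.035,0.056,0,-0.96,0.068,-0.035,0.056,0,-0.96,0.068,-0.035,0.056,0,-0.96,0.068]
}}

```text
clock: 38.92
tcp_pos: [0.3944, 0.277, 0.1629]
orientation: [0.0, 0.007, 1.0, 0.0]
wrist_force: [0.2, 0.5, 1.2]
finger_gap: 0.0676
grip_force: 0.0
```

Run:
```python
from h import *
s=env.get_state(); print(s["tcp_pos"],s["orientation"],s["finger_gap"])
w=env.read_camera("wrist");p=proj(w,[[.395,.278,.05]])[0];print(p)
hsv=cv2.cvtColor(w["pixels"],cv2.COLOR_RGB2HSV)
m=((hsv[...,1]<70)&(hsv[...,2]>60)).astype(np.uint8); n,l,st,ce=cv2.connectedComponentsWithStats(m)
for i in range(1,n):
    if st[i,4]>300 : print(st[i],ce[i].round(1),cast(w,[ce[i]],.05).round(4))
c=env.read_camera("top");[print(*b, cast(c,[b[1]],.05).round(3)) for b in blobs(c)]
```

```text
[0.39441146 0.27698157 0.16291101] [1.22780099e-04 7.00294183e-03 9.99975465e-01 1.12616019e-04] 0.06764761313807759
[276.85899182 211.94934424]
[ 250  185   52   52 2126] [275.5 210.7] [[0.3939 0.2769]]
[167 259  33  48 526] [182.3 281.9] [[0.461  0.1902]]
[351 258  33  49 535] [368.1 281.3] [[0.4626 0.361 ]]
[ 50 301  39  16 311] [ 71.4 308. ] [[0.4906 0.0753]]
[ 31 319  39  35 736] [ 47.1 333.1] [[0.5219 0.0402]]
[  0 366  24  24 323] [  7.8 374.8] [[ 0.583  -0.0281]]
[109 375  48  28 969] [134.8 389.2] [[0.5931 0.1219]]
[ 397  385   59   35 1334] [425.8 403.7] [[0.6197 0.4409]]
391 [462.7, 163.6] [452, 148, 32, 27] [[ 0.64  -0.463]]
318 [114.6, 170.7] [98, 154, 27, 28] [[0.641 0.438]]
22 [279.8, 181.6] [278, 177, 4, 10] [[0.603 0.007]]
251 [233.3, 210.8] [225, 202, 18, 19] [[0.53  0.127]]
255 [263.4, 210.7] [255, 202, 18, 19] [[0.529 0.05 ]]
49 [296.6, 225.5] [293, 222, 8, 8] [[ 0.489 -0.033]]
49 [320.4, 225.7] [317, 222, 8, 8] [[ 0.488 -0.094]]
52 [343.2, 226.6] [340, 223, 8, 8] [[ 0.484 -0.151]]
63 [174.8, 259.4] [168, 257, 14, 6] [[0.409 0.276]]
27 [184.5, 263.0] [181, 256, 6, 16] [[0.4   0.251]]
49 [168.5, 268.4] [163, 265, 11, 7] [[0.387 0.292]]
64 [439.6, 271.7] [435, 268, 10, 9] [[ 0.368 -0.386]]
```

>>> {"fn": "move_arm", "kwargs": {
  "moves": [0,0,-0.03,0,0.068,0,0,-0.06,0,0.068,0,0,-0.09,0,0.068,0,0,-0.12,0,0.068,0,0,-0.135,0,0.068,0,0,-0.135,0,0.068,0,0,-0.135,0,0,0,0,-0.135,0,0,0,0,-0.135,0,0,0,0,-0.135,0,0,0,0,-0.135,0,0]
}}

```text
clock: 39.93
tcp_pos: [0.3954, 0.2775, 0.029]
orientation: [0.001, 0.008, 1.0, 0.001]
wrist_force: [0.3, -0.4, 3.5]
finger_gap: 0.0465
grip_force: 41.6
```

>>> {"fn": "move_arm", "kwargs": {
  "moves": [0,0,0.02,0,0,0,0,0.05,0,0,0,0,0.09,0,0,0,0,0.12,0,0,0,0,0.12,0,0,0,0,0.12,0,0]
}}

```text
clock: 40.43
tcp_pos: [0.3959, 0.2778, 0.1501]
orientation: [0.003, 0.008, 1.0, 0.001]
wrist_force: [0.4, 0.9, -1.6]
finger_gap: 0.0466
grip_force: 41.8
```

>>> {"fn": "move_arm", "kwargs": {
  "moves": [0.008,-0.025,0,0,0,0.016,-0.055,0,0,0,0.024,-0.085,0,0,0,0.032,-0.115,0,0,0,0.04,-0.145,0,0,0,0.047,-0.17,0,0,0,0.05,-0.185,0,0,0,0.052,-0.191,0,0,0,0.052,-0.191,0,0,0,0.052,-0.191,0,0,0,0.052,-0.191,0,0,0]
}}

```text
clock: 41.35
tcp_pos: [0.4456, 0.0868, 0.1472]
orientation: [-0.001, 0.008, 1.0, 0.0]
wrist_force: [-0.1, 0.5, -2.2]
finger_gap: 0.0465
grip_force: 41.8
```

>>> {"fn": "move_arm", "kwargs": {
  "moves": [0,0,-0.03,0,0,0,0,-0.06,0,0,0,0,-0.085,0,0,0,0,-0.1,0,0,0,0,-0.107,0,0,0,0,-0.11,0,0,0,0,-0.11,0,0,0,0,-0.11,0,0]
}}

```text
clock: 42.02
tcp_pos: [0.4471, 0.0866, 0.0386]
orientation: [0.001, 0.008, 1.0, 0.0]
wrist_force: [-0.6, 0.3, -1.3]
finger_gap: 0.0464
grip_force: 42.0
```

>>> {"fn": "move_arm", "kwargs": {
  "moves": [0,0,0,0,0.056,0,0,0,0,0.056,0,0,0,0,0.056,0,0,0,0,0.056,0,0,0.02,0,0.058,0,0,0.05,0,0.068,0,0,0.09,0,0.068,0,0,0.13,0,0.068,-0.02,0.03,0.16,0,0.068,-0.04,0.06,0.19,0,0.068,-0.06,0.1,0.2,0,0.068,-0.08,0.13,0.2,0,0.068]
}}

```text
clock: 43.02
tcp_pos: [0.3717, 0.2109, 0.2406]
orientation: [0.003, 0.01, 1.0, 0.001]
wrist_force: [0.6, 0.4, -0.1]
finger_gap: 0.0678
grip_force: 0.0
```

>>> {"fn": "move_arm", "kwargs": {
  "moves": [-0.02,0.03,0,0,0.085,-0.03,0.07,0,0,0.085,-0.04,0.11,0,0,0.085,-0.06,0.15,0,0,0.085,-0.06,0.15,0,0,0.085,-0.06,0.15,0,0,0.085]
}}

```text
clock: 43.52
tcp_pos: [0.3089, 0.3615, 0.2371]
orientation: [-0.0, 0.006, 1.0, 0.0]
wrist_force: [0.8, 0.1, 0.5]
finger_gap: 0.0847
grip_force: 0.0
```

Run:
```python
from h import *
s=env.get_state(); print(s["clock"],s["tcp_pos"],s["wrist_force"])
c=env.read_camera("top");[print(*b, cast(c,[b[1]],.05).round(3)) for b in blobs(c)]
p=c["pixels"][:,:,::-1]
q=env.read_camera("scene")["pixels"][:,:,::-1]
cv2.imwrite("pics/end.png",np.hstack([cv2.resize(p[140:310,90:470],(400,300)),cv2.resize(q[120:330,170:450],(400,300))]))
```

```text
43.5167 [0.30894892 0.36149661 0.23709775] [0.77226918 0.09251788 0.49626725]
389 [462.7, 163.6] [452, 147, 32, 28] [[ 0.64  -0.463]]
296 [115.1, 170.3] [101, 154, 24, 28] [[0.642 0.436]]
19 [281.3, 182.7] [278, 178, 7, 10] [[0.6   0.003]]
255 [263.4, 210.7] [255, 202, 18, 19] [[0.529 0.05 ]]
256 [235.2, 225.9] [227, 217, 18, 19] [[0.491 0.123]]
49 [296.6, 225.5] [293, 222, 8, 8] [[ 0.489 -0.033]]
49 [320.4, 225.7] [317, 222, 8, 8] [[ 0.488 -0.094]]
51 [343.2, 226.7] [340, 223, 8, 8] [[ 0.484 -0.151]]
261 [248.8, 242.6] [240, 234, 19, 18] [[0.448 0.088]]
63 [439.6, 271.7] [435, 268, 10, 9] [[ 0.368 -0.386]]
25 [82.3, 316.4] [79, 310, 6, 15] [[0.271 0.507]]
116 [113.7, 318.4] [104, 315, 20, 8] [[0.265 0.428]]
```

View pics/end.png

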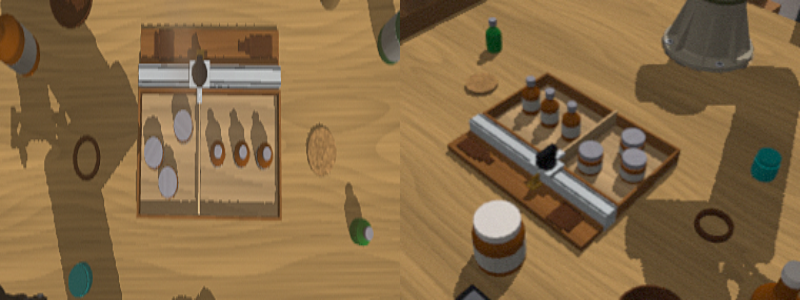

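All three bottles stand upright in the right bay and all three jars in the left. One jar shifted about 4 cm inside its bay but is still upright. The divider is at the pointer and clamped, and the bystanders haven't moved.

```bash
python3 -c "
from workcell import env
print(env.hand_in())"
```

```text
the job is handed in; nothing more can be done
None
```

The job is handed in after about 44 s of the 208 s: the divider is clamped within about 1 mm of the pointer, the three bottles stand in the right bay and the three jars in the left, and the other goods and look-alikes were left alone. The hand-in gave no verdict. One jar had shifted about 4 cm within its bay in the last pictures, still upright.

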